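# Hang a turned handle in the dip tank's saddle notch

## Robot

A 6-joint arm with a two-finger parallel gripper is mounted at the origin on a cart in front of the work surface, level with it; the furniture and walls round the work are solid. World frame = base frame: x ahead of the robot, y to its left, z up, the work surface at z = 0. Lengths are in m, angles in rad, forces in N, time in s.
With the tool pointing down it reaches from about 0.325 to 0.9 m from the base axis. Payload 3.5 kg.
Tool frame: the origin (TCP) lies at the centre of the arm's flange, where the gripper is bolted on; the fingertips stand 173 mm ahead of it and the grasp point (between the pads) lies 155 mm ahead of it; z points along the fingers, y is the line along which they close (so a half turn about z gives the same grasp; the last joint's range is limited). The gripper opens to 85 mm and grips with 20 to 120 N. Pads are 22 mm wide; open, the fingers measure 114 mm over their backs; the gripper's body (76 mm by 85 mm) begins 54 mm behind the grasp point. The pads swing forward as they close: fully open they stand 13 mm farther back than shut.
Start: joints at [-1.41, 0.276, -0.026, 1.268, 0, 1.467], TCP at [0.163, -0.603, 0.405] pointing down, gripper open.
Joint ranges: [-3.12, 3.12], [-0.85, 1.88], [-1.08, 1.24], [-1.95, 2.15], [-1.57, 1.53], [-3.14, 3.14]. Speed limits (rad/s): [2.57, 2.57, 3.14, 3.14, 3.14, 3.14].

## Interface

Orientations are given as a unit quaternion [w, x, y, z].
In Python, from workcell import r gives the robot as it stands. The module is installed in compiled form; this text tells all that it offers.
- The arm moves only by the tool send_rows, never from a script. Its argument "deltas" is a list of rows, each a list of 5 numbers: the shift along the tool's x, y, z in units of 0.03 m (1.0 is 0.03 m), then the turn about the tool's z in units of 0.12 rad (1.0 is 0.12 rad), then the gripper's target within -1 to 1 (shut at 1, half-way at 0, fully open at -1). A call has 1 to 8 rows; each row shifts and turns the commanded pose from where the row before left it, along the tool's axes as they then stand; what a row does not reach is not made up. A row lasts 1/12 s, in which the tool goes at most 41.7 mm and 7.16 degrees, less where a joint would pass 70% of its speed; a pose out of reach is approached as far as the arm can. A call with a number of a shift or a turn outside -1 to 1 is refused whole. A call with a gripper value outside its range is refused whole. The fingers move at their own pace and stop on an object; "squeeze" is the grip in N (left out, the last holds). Time passes only in rows, so rows that do not move let the fingers close. It gives the time, the measured TCP pose, the force, the opening and the grip force at its end, in the units of the state.
- r.get_obs(): the state, without advancing time (a new reading comes with each control period).
- r.camera(name): name is "scene" or "side" or "wrist"; returns the picture (420x560x3 uint8, red, green, blue); there is no depth.
- r.camera_params(name): a dict with "fovy" (degrees; the focal length in pixels is half the picture's height over the tangent of half this angle, whatever the lens; pixels are square), "cx", "cy" (the principal point, pixels), "D" ([k1, k2, p1, p2, k3] as OpenCV has them; the pictures are not rectified), "R" (3x3) and "t" (3): a world point X has camera coordinates R X + t. Camera axes: x right, y down, z forward; pixel columns grow to the right and rows downward; lengths in m; the calibration is good to about 2 mm. A picture is of the moment at which its call begins: read the wrist's pose just before it. camera_params takes no time and is no camera call; for the wrist camera it gives the pose at the moment of the call.
- r.finish_job(): hands the job in; it is judged then, once.
The state is a dict: "time_s": time; "joint_positions": joint angles; "qd": joint speeds; "tau": joint torques, N m; "tool_pos": TCP position; "ee_rot": TCP orientation; "wrist_force": force on the tool from outside, world axes, zero at the start; "torque": the same for the moment, N m; "grip_width": finger opening in m; "grip_force": force on a finger pad.
Only numpy, scipy, OpenCV 4.12 (cv2) and the standard library are available. Lean on these libraries where they do the work, as an engineer would, in place of code of your own. Each camera call takes 0.05 s, during which the arm holds its last target. There are 200 camera calls.

## Task

Take the hanger with the long slim handle off the drying rack and hang it by its own hook over the front rim of the dip tank, with the handle inside the tank. The saddle bar on that rim can be clamped anywhere along it, so rest the hook lightly on the bar, slide it along and feel for the notch, and leave the hook dropped fully down into the notch, hanging upright and still. Go gently on the rim at all times, and leave the other hanger and the bottles and tape where they are.

Things in the scene. Friction and masses are not known exactly. Their poses are not given: they have to be found in the camera images.
- handle_hanger_grip (a point): Centre of the square wooden grip block (24 x 24 mm, 30 mm tall) atop the hanger to be moved: a bent steel strap hook (strap 16 mm wide, 3 mm thick) with a long slim turned wooden handle (24 mm thick, 60 mm long) screwed under its foot. z is up when it hangs, x points from the hook's short outer leg to the side of the work, y runs across the strap. It weighs 0.11 to 0.21 kg.
- handle_hanger_hook (a point): Crook of that hook: middle of the underside of its bridge, 33 mm below the grip block's centre, same axes. Between the legs it is 12 mm wide (inner faces at x = -6 and +6 mm). The outer leg (at -x, tip slightly flared outward) reaches 33 mm below the crook, the strap on the work side 48 mm, the work 108 mm; the work spans x = +10 to +34 mm.
- handle_hanger_work (a point): Middle of the slim turned handle on that hanger: 78 mm below the crook and 22 mm to its +x side, same axes.
- knob_hanger_grip (a point): Centre of the grip block of the other hanger on the same rack, built alike but carrying a short round knob (34 mm thick, 32 mm long). Leave it hanging. The two may hang either way round, about 110 mm apart.
- handle_hanger: The hanger to be moved, as a whole; its origin and axes are those of handle_hanger_hook.
- knob_hanger: The other hanger as a whole; origin in the crook of its hook.
- rack: Fixed wooden drying rack: base board 130 x 268 mm, two uprights, between them an upright rail board 8 mm thick and 50 mm deep over which the hangers hang. The rail's top edge is 128 mm straight above the origin and runs along the rack's y; the works hang on its +x side. The origin lies on the bench.
- tank: Fixed empty dip tank of folded stainless sheet, 124 x 240 mm and 120 mm tall, open at the top; origin on the bench under its middle; its y runs along the front rim, x points from the front wall to the far wall. Inside it is free for 110 mm behind the front wall and 120 mm below the top of the saddle bar. Keep the force between hanger and tank below 25 N at all times.
- rim_mid (a point): Middle of the tank's front rim at the height of the saddle bar's top (132 mm above the bench), half-way through the bar's thickness; axes as the tank's. The saddle, a white plastic bar 8 mm thick and 190 mm long in y, caps the front wall. Its one notch, half-way along it, is 23 mm wide (29 mm at the chamfered mouth), 10 mm deep. The notch lies at y = -25 to +25 mm from here; where is not measured.
- screw (a point): The +y one of two brass thumb-screws on the outside of the front wall that clamp the saddle bar (heads 15 mm across, standing out 12 mm, 25 mm below the bar's top, 62 mm either side of the rim's middle). Clamped, the bar does not shift under light forces. 2 to 5 N downward is enough to feel along its flat top (0.1 mm deeper adds some 4 N); over the notch the load vanishes.
- sealer: Loose brown bottle with a red cap, 47 mm thick, 106 mm tall, a bystander; origin under its middle.
- polish: Loose white bottle with a green band and black cap, 55 mm thick, 128 mm tall, a bystander; origin under its middle.
- tape: Loose roll of tape lying flat, 100 mm across, 25 mm tall, a bystander; origin under its middle.

How it is judged:
On the way, in this order (a step that is already met when the one before it is completed fails the run):
1. the hanger with the slim handle is lifted clear of the drying rack (contact force between handle_hanger and rack below 0.01 N and distance of handle_hanger_hook from where it was at the start of the episode above 0.05 m), for 0.1 s.
2. its hook straddles the saddle bar on the tank's front rim and rests on it, the handle inside the tank (x of handle_hanger_hook in the frame of rim_mid between -0.006 and 0.006 m and z of handle_hanger_hook in the frame of rim_mid below 0.004 m and contact force between handle_hanger and tank above 0.5 N and x of handle_hanger_work in the frame of rim_mid above 0.012 m), for 0.1 s.
At the end, for the whole second after the job is handed in: The hanger hangs released and still on the tank's front rim, handle inside, crook in the notch: 7.5 to 12.5 mm below the bar's top, within 6 mm of the bar's middle across and 35 mm of the rim's middle along, upright within 8 degrees, squared to the wall within 20 degrees (z of handle_hanger_hook in the frame of rim_mid between -0.0125 and -0.0075 m and x of handle_hanger_hook in the frame of rim_mid between -0.006 and 0.006 m and y of handle_hanger_hook in the frame of rim_mid between -0.035 and 0.035 m and angle between handle_hanger's own z axis and vertical below 0.14 rad and z of handle_hanger_grip in the frame of rim_mid above 0.02 m and angle between the x axis of handle_hanger and the x axis of tank, either way round below 0.35 rad and linear speed of handle_hanger below 0.02 m/s and contact force between handle_hanger and tank above 0.5 N and x of handle_hanger_work in the frame of rim_mid above 0.012 m); the robot touches nothing.
It fails at once if the hanger is forced against the tank with more than 25 N (contact force between handle_hanger and tank above 25 N).
It fails at once if the other hanger is moved by more than 15 mm (distance of knob_hanger from where it was at the start of the episode above 0.015 m).
It fails at once if a bottle or the tape is moved by more than 20 mm (distance of any of sealer, polish, tape from where it was at the start of the episode above 0.02 m).
It also fails if it takes over 64 s, if anything falls off the work surface, if the arm or the gripper's body presses on something with over 40 N, if the wrist force passes 120 N, or if a joint passes its speed limit or range.

## Working session

There is one attempt and no reset: what is moved stays moved. The work goes in short steps, Python scripts to look and compute and a tool call to move; the robot and the scene stay as the last step left them, time stands still between calls to the robot, and variables do not carry over. Pictures are saved under pics/ and viewed, at most 10 in all, crops included, and the job is handed in when it is done.

Besides the shell and the picture viewer there is one more tool, called as name(argument=value, ...) on one line, values as JSON. send_rows: Moves the arm, as the interface text tells. Its arguments: {"type":"object","properties":{"deltas":{"type":"array","items":{"type":"array","items":{"type":"number"}}},"squeeze":{"type":"number"}},"required":["deltas"]}

```bash
mkdir -p pics
cat > h.py <<'E'
import numpy as np, cv2
from workcell import r
def K(p):
    f=210/np.tan(np.radians(p["fovy"])/2); return np.array([[f,0,p["cx"]],[0,f,p["cy"]],[0,0,1.]])
def ray(p,uv):
    n=cv2.undistortPoints(np.array([[uv]],float),K(p),np.array(p["D"],float))[0,0]
    R=np.array(p["R"]);t=np.array(p["t"]); d=R.T@np.array([n[0],n[1],1]); return -R.T@t,d/np.linalg.norm(d)
def onz(p,uv,z):
    o,d=ray(p,uv); return o+d*(z-o[2])/d[2]
def tri(rs):
    A=sum(np.eye(3)-np.outer(d,d) for o,d in rs); b=sum((np.eye(3)-np.outer(d,d))@o for o,d in rs)
    return np.linalg.solve(A,b)
def proj(p,X):
    R=np.array(p["R"],float); return cv2.projectPoints(np.array([X],float).reshape(-1,1,3),cv2.Rodrigues(R)[0],np.array(p["t"],float),K(p),np.array(p["D"],float))[0].reshape(-1,2)
def snap(n,f):
    p=r.camera_params(n); im=r.camera(n); cv2.imwrite("pics/"+f,im[:,:,::-1]); return p,im
E
python3 - <<'E'
from h import *
for n in ["scene","side"]:
    p,im=snap(n,n+"0.png"); o=-np.array(p["R"]).T@np.array(p["t"]); print(n,o.round(3),p["fovy"],np.array(p["R"])[2].round(2))
o=r.get_obs();print(o["tool_pos"],o["ee_rot"],o["time_s"],o["wrist_force"])
E
```

```text
scene [-0.099 -1.194  0.995] 51.18119520646185 [ 0.39  0.74 -0.55]
side [ 0.935 -0.874  1.082] 51.32255159545777 [-0.3   0.63 -0.71]
[ 0.16288709 -0.60304375  0.40365404] [-1.01101593e-03  9.91316030e-01  1.31497168e-01 -3.03579505e-05] 0.1 [0.49879561 0.3323009  0.20230414]
```

View pics/scene0.png

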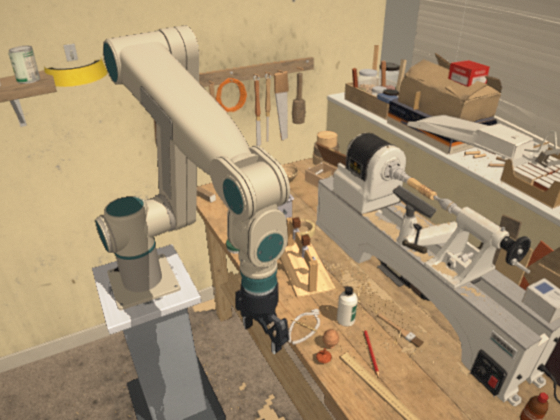

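View pics/side0.png

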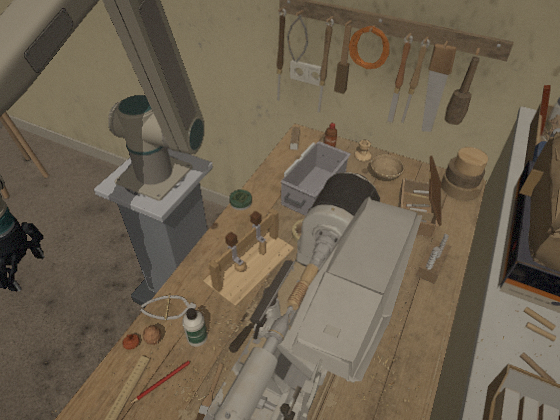

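The side view shows the rack around (245,262) with two hangers (grips near (232,240) and (256,218)), and the grey tank around (315,178). The polish bottle is at (194,325), the sealer at (331,133) and the tape at about (240,198). In the scene view the arm partly hides the rack.

Run:
```python
from h import *
a=cv2.imread("pics/side0.png")[115:305,195:365]
a=cv2.resize(a,None,fx=3.1,fy=3.1,interpolation=cv2.INTER_CUBIC)
cv2.imwrite("pics/c1.png",a)
```

```text
(no output)
```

View pics/c1.png

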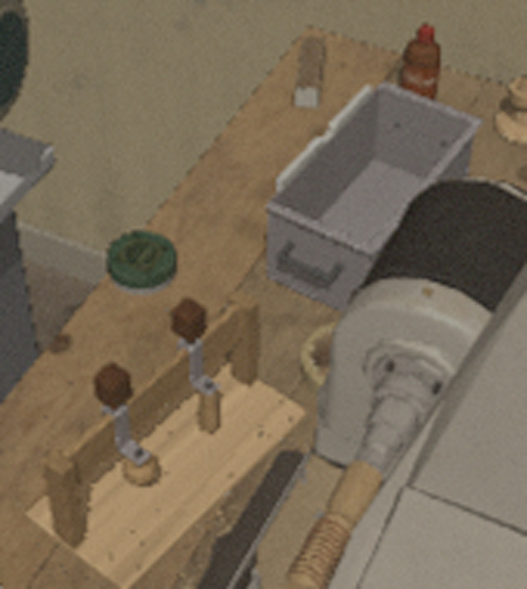

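The crop shows the long slim handle on the far hanger (grip at side px ≈(255.6,218.2)) and the short knob on the near one (≈(231.5,239.2)). The white saddle bar runs along the tank's left rim from ≈(286,175) to (314,144).

Run:
```python
from h import *
p=r.camera_params("side")
f=lambda x,y:(195+x/3.1,115+y/3.1)
for n,c,z in [("hgrip",(188,320),.161),("kgrip",(113,385),.161),("railL",(80,458),.128),("railR",(238,315),.128),("bar near",(283,187),.132),("bar far",(368,90),.132),("rim near L",(270,205),.12),("rim near R",(360,240),.12),("rim far L",(378,88),.12),("rim far R",(478,122),.12),("notch?",(325,133),.132),("tape",(140,255),.012),("sealer",(423,85),.03),("spind",(375,370),.25)]:
    print(n,onz(p,f(*c),z).round(4))
o=r.get_obs();import cv2
from scipy.spatial.transform import Rotation as R
q=o["ee_rot"];print(R.from_quat([*q[1:],q[0]]).as_matrix().round(3), o["joint_positions"])
```

```text
hgrip [ 0.5077 -0.1482  0.161 ]
kgrip [ 0.486  -0.2458  0.161 ]
railL [ 0.4864 -0.3067  0.128 ]
railR [ 0.5319 -0.095   0.128 ]
bar near [0.4927 0.0848 0.132 ]
bar far [0.5072 0.2763 0.132 ]
rim near L [0.4872 0.0655 0.12  ]
rim near R [0.5921 0.06   0.12  ]
rim far L [0.5105 0.2995 0.12  ]
rim far R [0.6345 0.2939 0.12  ]
notch? [0.4953 0.185  0.132 ]
tape [0.3436 0.0313 0.012 ]
sealer [0.519  0.4409 0.03  ]
spind [ 0.709  -0.1983  0.25  ]
[[ 0.965  0.261 -0.   ]
 [ 0.261 -0.965  0.002]
 [ 0.    -0.002 -1.   ]] [-1.41042437e+00  2.77097746e-01 -2.77262678e-02  1.26799525e+00
 -3.08575616e-06  1.46740992e+00]
```

send_rows(deltas=[[0.5,-0.39,-0.1,0,-1],[1,-0.77,-0.1,0,-1],[1,-0.77,-0.1,0,-1],[1,-0.77,-0.1,0,-1],[1,-0.77,-0.1,0,-1],[1,-0.77,-0.1,0,-1],[1,-0.77,-0.1,0,-1],[1,-0.77,-0.1,0,-1]], squeeze=40)

```text
time_s: 0.77
tool_pos: [0.3357, -0.3747, 0.4287]
ee_rot: [-0.0, 0.991, 0.132, 0.0]
wrist_force: [0.5, -0.5, -0.1]
grip_width: 0.0854
grip_force: 0.0
```

send_rows(deltas=[[1,-0.77,-0.1,0,-1],[1,-0.77,-0.1,0,-1],[1,-0.77,-0.1,0,-1],[1,-0.77,-0.1,0,-1],[1,-0.77,-0.1,0,-1],[0.5,-0.39,-0.1,0,-1],[0,0,0,-1,-1],[0,0,0,-1,-1]])

```text
time_s: 1.43
tool_pos: [0.4616, -0.2092, 0.4467]
ee_rot: [-0.0, 0.967, 0.254, -0.0]
wrist_force: [-0.2, -0.2, 0.2]
grip_width: 0.0854
grip_force: 0.0
```

send_rows(deltas=[[0,0,0,-1,-1],[0,0,0,-1,-1],[0,0,0,-1,-1],[0,0,0,-1,-1],[0,0,0,-1,-1],[0,0,0,-1,-1],[0,0,0,-1,-1],[0,0,0,0,-1]])

```text
time_s: 2.1
tool_pos: [0.4607, -0.2106, 0.4465]
ee_rot: [-0.001, 0.782, 0.623, -0.0]
wrist_force: [-0.3, -0.1, 0.3]
grip_width: 0.0855
grip_force: 0.0
```

```bash
cat >> h.py <<'E'
from scipy.spatial.transform import Rotation as Rot
def state():
    o=r.get_obs(); q=o["ee_rot"]; M=Rot.from_quat([*q[1:],q[0]]).as_matrix()
    print("t",round(o["time_s"],2),"pos",np.round(o["tool_pos"],4),"yaw_y deg",round(np.degrees(np.arctan2(M[1,1],M[0,1])),2),"F",np.round(o["wrist_force"],2),"grip",round(o["grip_width"],4),round(o["grip_force"],1))
    return o,M
def togo(X):  # units along tool axes to bring TCP to X
    o,M=state(); print("units to go",(M.T@(np.array(X)-np.array(o["tool_pos"]))/0.03).round(2))
E
python3 - <<'E'
from h import *
state(); snap("wrist","w1.png"); p=r.camera_params("wrist")
print(proj(p,[[.5077,-.1482,.161],[.486,-.2458,.161]]))
E
```

```text
t 2.1 pos [ 0.4607 -0.2106  0.4465] yaw_y deg -12.86 F [-0.26 -0.1   0.26] grip 0.0855 0.0
[[319.99704224 111.17229473]
 [317.12153469 238.79643706]]
```

View pics/w1.png

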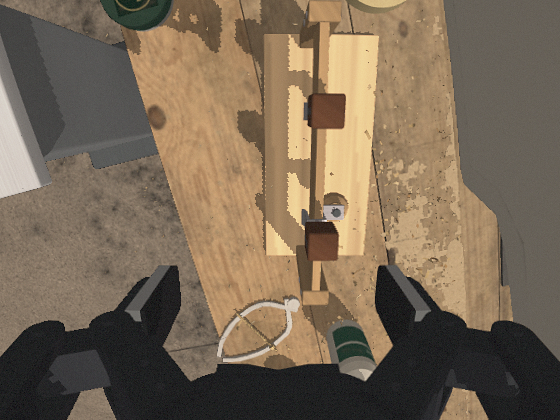

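The wrist view shows the target block at (327,111) with its strap on the left (outer leg), the knob hanger's block at (322,241), and the rail running down the picture at column ≈320. The next step measures them with a mask.

Run:
```python
from h import *
p=r.camera_params("wrist"); im=cv2.imread("pics/w1.png"); hsv=cv2.cvtColor(im,cv2.COLOR_BGR2HSV)
print(im[111,327],hsv[111,327],hsv[241,322])
b,g,rr=[im[:,:,i].astype(int) for i in range(3)]
m=((rr<130)&(rr>1.6*g)&(rr>50)).astype(np.uint8); m[260:]=0
n,l,s,c=cv2.connectedComponentsWithStats(cv2.morphologyEx(m,cv2.MORPH_OPEN,np.ones((3,3))))
for i in range(1,n):
    if s[i,4]>200:
        rc=cv2.minAreaRect(np.argwhere(l==i)[:,::-1].astype(np.float32)); print(s[i],c[i].round(1),np.round(rc[0],1),np.round(rc[1],1),round(rc[2],1), onz(p,rc[0],.176).round(4))
        for q in cv2.boxPoints(rc): print("   ",q.round(1),onz(p,q,.176).round(4))
# rail edges
for a in [(316,160),(327,160),(312,290),(321,290),(318,30),(329,30)]: print(a,onz(p,a,.128).round(4))
for row in (30,60,160,180,275,285): print(row, im[row,300:345].sum(1)//3)
```

```text
[ 45  64 102] [ 10 143 102] [ 11 132 104]
(316, 160) [ 0.5003 -0.1881  0.128 ]
(327, 160) [ 0.5095 -0.1903  0.128 ]
(312, 290) [ 0.4721 -0.3103  0.128 ]
(321, 290) [ 0.4806 -0.3123  0.128 ]
(318, 30) [ 0.5227 -0.0874  0.128 ]
(329, 30) [ 0.5312 -0.0892  0.128 ]
30 [ 73  68  64  68  67  72  71  66  65  66  69  66  63  66  66  64  68  64
  68  89 155 156 155 153 155 153 158 154 155 132  91  90  92  96 118 135
 142 140 141 143 144 136 132 138 137]
60 [192 189 185 179 177 176 176 181 179 186 188 194 167  95  69  68  73  66
  73 150 159 159 155 154 152 154 155 154 173 196 197 200 200 202 199 198
 198 195 196 195 196 195 193 196 194]
160 [119 114 110 108 112 114 117 119 122 123 109  63  68  69  69  78 125 148
 152 149 145 149 148 144 143 161 201 198 199 200 200 198 196 193 196 198
 197 194 194 193 194 192 194 191 198]
180 [121 115 115 115 114 116 122 123 126 127  64  69  68  67  70  84 153 147
 148 151 150 152 152 154 176 202 200 199 201 199 198 196 199 195 196 193
 195 193 190 194 191 196 197 197 195]
275 [ 66  73  79  78  78  67  68  70  72  68  70  72 116 162 161 166 165 169
 169 164 134  70  68  78 114 141 138 139 135 125 123 128 132 126 127 128
 128 130 126 128 134 138 140 140 143]
285 [ 63  70  67  76  72  75  75  76  71  73  70  90 148 161 160 161 165 165
 165 156  78  71  72  69  67  72  84 127 146 145 144 149 145 146 141 134
 132 132 136 137 138 137 131 135 134]
```

Run:
```python
from h import *
p=r.camera_params("wrist"); im=cv2.imread("pics/w1.png")
b,g,rr=[im[:,:,i].astype(int) for i in range(3)]
m=((rr<135)&(rr>1.4*g)&(rr>60)).astype(np.uint8)
for y0,y1 in((85,135),(215,265)):
    mm=np.zeros_like(m); mm[y0:y1,300:355]=m[y0:y1,300:355]
    mm=cv2.morphologyEx(mm,cv2.MORPH_OPEN,np.ones((5,5)))
    rc=cv2.minAreaRect(np.argwhere(mm>0)[:,::-1].astype(np.float32)); print(np.round(rc[0],1),np.round(rc[1],1),round(rc[2],1), onz(p,rc[0],.176).round(4),onz(p,rc[0],.161).round(4))
    for q in cv2.boxPoints(rc): print("   ",q.round(1),onz(p,q,.176).round(4))
P=[onz(p,a,.128) for a in [(324.3,30),(323.4,60),(320.5,160),(319.6,180),(316,275),(315.5,285)]]
for a in P: print(a.round(4))
d=P[0]-P[-1];print(np.degrees(np.arctan2(d[1],d[0])))
```

```text
[327.5 110.5] [33. 33.] 90.0 [ 0.5111 -0.1485  0.176 ] [ 0.5132 -0.1489  0.161 ]
    [311.  94.] [ 0.5022 -0.1353  0.176 ]
    [344.  94.] [ 0.5242 -0.1402  0.176 ]
    [344. 127.] [ 0.5202 -0.162   0.176 ]
    [311. 127.] [ 0.4977 -0.1569  0.176 ]
[322.5 246.5] [27. 29.] 90.0 [ 0.4883 -0.2468  0.176 ] [ 0.489  -0.2534  0.161 ]
    [308. 233.] [ 0.4796 -0.2334  0.176 ]
    [337. 233.] [ 0.5012 -0.2385  0.176 ]
    [337. 260.] [ 0.4972 -0.2607  0.176 ]
    [308. 260.] [ 0.4751 -0.2554  0.176 ]
[ 0.5275 -0.0884  0.128 ]
[ 0.5223 -0.1104  0.128 ]
[ 0.5041 -0.189   0.128 ]
[ 0.4999 -0.206   0.128 ]
[ 0.479  -0.2954  0.128 ]
[ 0.4765 -0.3058  0.128 ]
76.77130004907507
```

send_rows(deltas=[[0.8,0.4,0,0,-1],[0.8,0.4,0,0,-1],[0.79,0.39,0.5,0,-1],[0,0,1,0,-1],[0,0,1,0,-1],[0,0,1,0,-1],[0,0,0.6,0,-1],[0,0,0.35,0,-1]])

```text
time_s: 2.82
tool_pos: [0.5105, -0.1486, 0.3101]
ee_rot: [-0.002, 0.783, 0.622, -0.001]
wrist_force: [0.1, 0.4, -0.4]
grip_width: 0.0856
grip_force: 0.0
```

Run:
```python
from h import *
togo([.5115,-.1485,.313])
```

```text
t 2.82 pos [ 0.5105 -0.1486  0.3101] yaw_y deg -13.14 F [ 0.14  0.43 -0.43] grip 0.0856 0.0
units to go [ 0.01  0.03 -0.1 ]
```

send_rows(deltas=[[0,0,-0.08,0,-0.3],[0,0,0,0,0],[0,0,0,0,0.3],[0,0,0,0,1],[0,0,0,0,1],[0,0,0,0,1],[0,0,0,0,1],[0,0,0,0,1]], squeeze=60)

```text
time_s: 3.48
tool_pos: [0.5125, -0.1499, 0.3173]
ee_rot: [0.001, 0.783, 0.622, 0.001]
wrist_force: [-1.1, 0.2, 6.0]
grip_width: 0.023
grip_force: 60.5
```

send_rows(deltas=[[0,0,0,0,1],[0,0,0,0,1]])

```text
time_s: 3.65
tool_pos: [0.5125, -0.1499, 0.3173]
ee_rot: [0.001, 0.783, 0.622, 0.001]
wrist_force: [-0.8, -0.6, 5.7]
grip_width: 0.0232
grip_force: 60.5
```

Run:
```python
from h import *
state()
```

```text
t 3.65 pos [ 0.5125 -0.1499  0.3173] yaw_y deg -13.02 F [-0.82 -0.56  5.72] grip 0.0232 60.5
```

send_rows(deltas=[[0,0,-0.3,0,1],[0,0,-0.5,0,1],[0,0,-0.7,0,1],[0,0,-0.9,0,1],[0,0,-0.9,0,1],[0,0,-0.9,0,1],[0,0,-0.9,0,1],[0,0,-0.4,0,1]])

```text
time_s: 4.32
tool_pos: [0.5124, -0.1498, 0.4847]
ee_rot: [0.002, 0.783, 0.622, 0.001]
wrist_force: [0.5, -0.1, -1.2]
grip_width: 0.0233
grip_force: 59.9
```

send_rows(deltas=[[0,0,0,0,1],[0,0,0,0,1],[0,0,0,0,1]])

```text
time_s: 4.57
tool_pos: [0.5115, -0.1495, 0.4785]
ee_rot: [-0.002, 0.783, 0.622, -0.001]
wrist_force: [-0.2, 0.0, -1.7]
grip_width: 0.023
grip_force: 59.9
```

Run:
```python
from h import *
state()
snap("wrist","w2.png"); snap("side","s2.png"); np.save("p2.npy",r.camera_params("wrist"),allow_pickle=True)
im=cv2.imread("pics/s2.png")[100:320,180:400]
w=cv2.imread("pics/w2.png")
cv2.imwrite("pics/c2.png",np.hstack([cv2.resize(im,(400,400),interpolation=cv2.INTER_CUBIC),cv2.resize(w,(400,300)).copy() if 0 else cv2.copyMakeBorder(cv2.resize(w,(400,300)),0,100,0,0,cv2.BORDER_CONSTANT)]))
```

```text
t 4.57 pos [ 0.5115 -0.1495  0.4785] yaw_y deg -13.01 F [-0.15  0.04 -1.67] grip 0.023 59.9
```

View pics/c2.png

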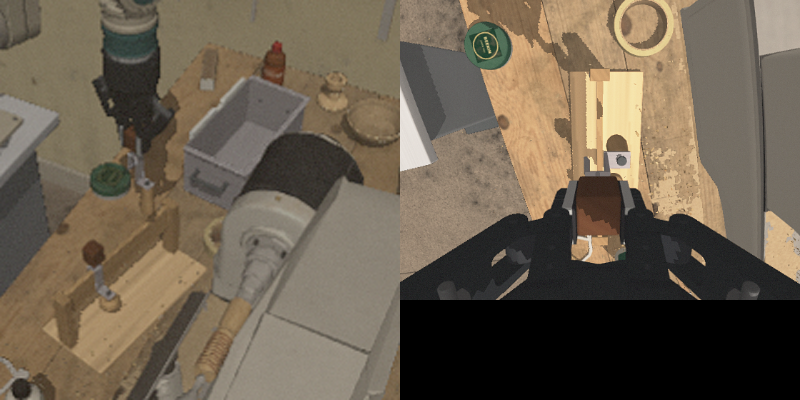

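The hanger hangs in the gripper, clear of the rack, and the knob hanger is still in place. The tank lies ahead of it, with a cream ring (tape roll) beside it.

send_rows(deltas=[[0.5,-0.18,0,0,1],[0.8,-0.27,0,0,1],[0.9,-0.3,0,0,1],[0.9,-0.3,0,0,1],[0.9,-0.3,0,0,1],[0.8,-0.27,0,0,1],[0.5,-0.17,0,-0.6,1],[0,0,0,-0.6,1]])

```text
time_s: 5.33
tool_pos: [0.4945, 0.02, 0.4789]
ee_rot: [-0.002, 0.733, 0.68, -0.001]
wrist_force: [0.2, -0.8, -3.0]
grip_width: 0.0234
grip_force: 59.8
```

send_rows(deltas=[[0,0,0,0,1],[0,0,0,0,1],[0,0,0,0,1]])

```text
time_s: 5.58
tool_pos: [0.4954, 0.017, 0.4797]
ee_rot: [-0.001, 0.737, 0.676, -0.001]
wrist_force: [0.6, 0.3, -1.1]
grip_width: 0.0233
grip_force: 59.8
```

Run:
```python
from h import *
state()
snap("wrist","w3.png")
```

```text
t 5.58 pos [0.4954 0.017  0.4797] yaw_y deg -4.87 F [ 0.63  0.26 -1.06] grip 0.0233 59.8
```

View pics/w3.png

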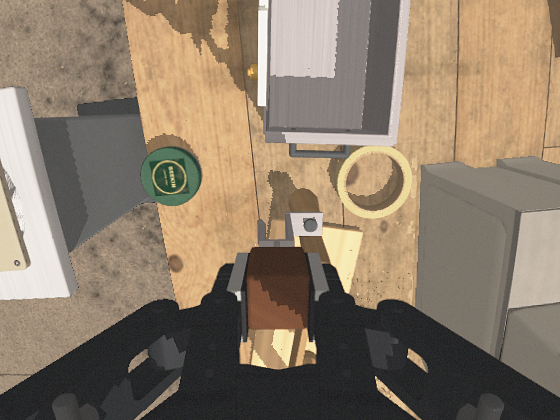

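The wrist view shows the saddle bar along the tank's left edge at cols ≈258–267, with its near end at row ≈105. The near thumb-screw is at (252,72). The hook's legs and foot show at (262–322, 215–245), squared up with the tank.

Run:
```python
from h import *
p=r.camera_params("wrist"); im=cv2.imread("pics/w3.png"); g=im.min(2).astype(int)
for row in (5,20,40,60,80,95): print(row,g[row,250:280])
print(g[96:125:1,262])
for c in [(258.5,105),(263,105),(267,105),(251,72)]: print(c,onz(p,c,.132).round(4),onz(p,c,.107).round(4))
# hook: strap legs, crook level z
print(proj(p,[[.4954,.017,.4797-.1893]]))
```

```text
5 [ 74  74  77  79  76  75  74  77  94 183 225 221 222 220 183 231 244 248
 167 100 103 167 198 200 199 199 201 192 194 196]
20 [ 78  78  76  83  78  79  78  65 214 245 241 240 239 240 240 242 249 176
 106 107 105 194 198 197 201 200 198 193 192 192]
40 [ 83  84  89  85  85  85  80  72 233 245 239 239 240 240 241 241 251 167
 102 106 126 199 198 200 200 200 192 195 194 192]
60 [ 82  80  83  82  84  81  80  84 244 244 239 240 240 240 240 243 230 129
 106 105 140 197 199 202 205 200 190 191 194 193]
80 [ 82  72  70  66  69  65  66  91 244 242 240 240 240 240 241 248 182 110
 107 112 128 126 124 131 128 122 121 119 123 129]
95 [ 86  85  90  89  85  79  76 141 244 241 240 239 239 240 242 251 128 113
 117  97 128 127 127 130 124 121 125 123 123 128]
[239 240 239 239 239 240 239 240 242 240 126  71  74  80  76  80  82  77
  79  80  80  75  73  72 111 132 133 135 137]
(258.5, 105) [0.4849 0.0948 0.132 ] [0.4835 0.0954 0.107 ]
(263, 105) [0.4889 0.0944 0.132 ] [0.4879 0.095  0.107 ]
(267, 105) [0.4926 0.0941 0.132 ] [0.4918 0.0946 0.107 ]
(251, 72) [0.481  0.1238 0.132 ] [0.4794 0.1266 0.107 ]
[[276.97426598 254.99556682]]
```

send_rows(deltas=[[0.5,0,0,0,1],[0.9,0,0,0,1],[0.6,0,0,0,1],[0,0,0,0,1],[0,0,0,0,1],[0,0,0,0,1],[0,0,0,0,1],[0,0,0,0,1]])

```text
time_s: 6.3
tool_pos: [0.5005, 0.0763, 0.4805]
ee_rot: [0.0, 0.736, 0.677, -0.0]
wrist_force: [0.3, 0.7, -1.8]
grip_width: 0.0231
grip_force: 59.8
```

Run:
```python
from h import *
p=r.camera_params("wrist"); im=cv2.imread("pics/w3.png")
state()
p,im=snap("wrist","w4.png"); g=im.min(2).astype(int)
s=cv2.imread("pics/side0.png")[130:190,270:330]
c=im[0:240,170:410,::-1]
cv2.imwrite("pics/c4.png",np.hstack([cv2.resize(c,(480,480),interpolation=cv2.INTER_CUBIC),cv2.copyMakeBorder(cv2.resize(s,(300,300),interpolation=cv2.INTER_NEAREST),0,180,0,0,cv2.BORDER_CONSTANT)]))
```

```text
t 6.3 pos [0.5005 0.0763 0.4805] yaw_y deg -4.84 F [ 0.31  0.73 -1.83] grip 0.0231 59.8
```

View pics/c4.png

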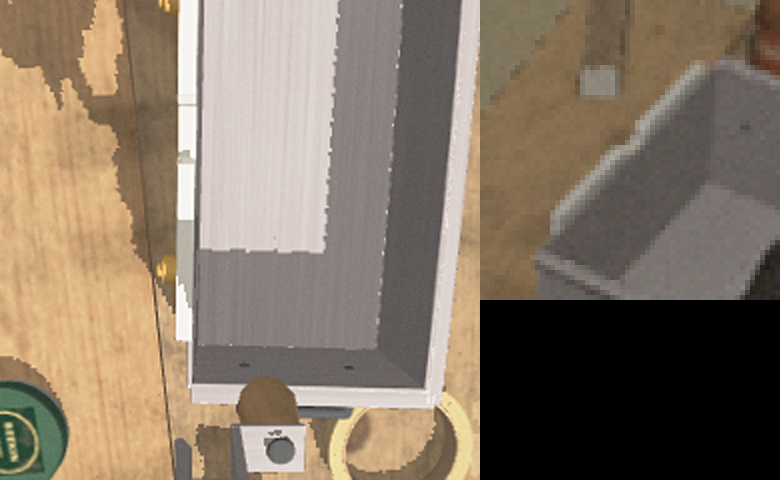

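The close view shows the bar at cols ≈258–268 with its near end at row ≈170 and its notch at rows ≈52–81. The screws are at (251.5,134) and (254,2).

Run:
```python
from h import *
p=r.camera_params("wrist"); im=cv2.imread("pics/w4.png"); g=im.min(2).astype(int)
print("col263 rows40-95",g[40:95,262]); print(g[160:175,262])
L=[]
for row in range(8,168,6):
    seg=g[row,248:285]; k=np.where(seg>205)[0]
    run=[k[0]]
    for a in k[1:]:
        if a-run[-1]<=2: run.append(a)
        else: break
    a,b=onz(p,(248+run[0]-.5,row),.132),onz(p,(248+run[-1]+.5,row),.132)
    L.append((*a[:2],*b[:2])); print(row,248+run[0],248+run[-1],a[:2].round(4),b[:2].round(4),round(np.hypot(*(a-b)[:2])*1e3,1))
for c in [(262,52),(262,81),(262,170)]: print(c,onz(p,c,.132).round(4))
for c in [(251.5,134),(254,2.5)]: print("screw",onz(p,c,.107).round(4))
```

```text
col263 rows40-95 [241 240 241 241 240 241 243 223 232 232 233 230 179 236 243 241 241 241
 242 241 241 241 241 241 241 241 241 240 241 241 242 241 240 243 237 164
 168 169 175 187 188 191 235 243 240 241 240 240 240 240 241 240 240 240
 240]
[240 240 239 240 240 239 240 240 241 246 189 124 128 122 119]
8 260 268 [0.4989 0.2354] [0.5066 0.2347] 7.7
14 260 268 [0.4984 0.2305] [0.5062 0.2298] 7.8
20 259 267 [0.4971 0.2257] [0.5049 0.2251] 7.8
26 259 267 [0.4967 0.2209] [0.5044 0.2202] 7.8
32 259 267 [0.4962 0.216 ] [0.504  0.2153] 7.8
38 259 267 [0.4957 0.2111] [0.5036 0.2104] 7.9
44 259 267 [0.4952 0.2061] [0.5031 0.2054] 7.9
50 259 267 [0.4948 0.2011] [0.5027 0.2005] 7.9
56 260 267 [0.4952 0.1961] [0.5022 0.1955] 7.1
62 260 267 [0.4947 0.1911] [0.5017 0.1904] 7.1
68 259 267 [0.4933 0.1861] [0.5013 0.1854] 8.0
74 259 267 [0.4928 0.181 ] [0.5008 0.1803] 8.0Traceback (most recent call last):
  File "<stdin>", line 7, in <module>
IndexError: index 0 is out of bounds for axis 0 with size 0
```

Run:
```python
from h import *
o,M=state(); p=r.camera_params("wrist"); im=cv2.imread("pics/w4.png")
T=np.array(o["tool_pos"]); X=onz(p,(310.5,225),T[2]-.1893-.043)
print("screw head",X.round(4),"rel tool",((X-T)@M).round(4))
g=im.min(2).astype(int)
for row in (222,226,230,234,238): print(row,g[row,252:330])
# predicted: outer leg outer/inner face tips, foot edges
for x,z in [(-9,-33),(-6,-33),(-9,0),(10,-45),(34,-45)]:
    print(x,z,proj(p,T+M@np.array([-.008,x/1e3,.1893-z/1e3])).round(1),proj(p,T+M@np.array([.008,x/1e3,.1893-z/1e3])).round(1))
notch=onz(p,(262.9,64.5),.132);print("notch",notch.round(4),"togo xy",(M.T@(notch-T)/.03).round(3))
```

```text
t 6.35 pos [0.5005 0.0764 0.4806] yaw_y deg -4.84 F [ 0.16  0.49 -1.35] grip 0.023 59.8
screw head [0.5219 0.0762 0.2483] rel tool [0.0016 0.0214 0.2323]
222 [129 124 127  54 126 102  96 103 105 102  97  98 105 115 122  80  80  77
  76  73  80  81  79  81  85  72  76  75  77  80  80  80  82  94  93 100
 101 100  99 153 205 206 204 206 205 207 205 207 207 209 125 120  65  81
 105 108 112 112 109 108 111 109 109 104  95 215 215 209 213 209 168 132
 137 138 140 136  77  82]
226 [118 116 112  74  88 109  94 101  95  97  94  98  97  90 126 126 126 130
  79  81  78  78  80  86  84  83  82  82  82  86  76  79  83  97  90 102
  98  99  99  98 167 211 204 207 206 205 205 208 205 213 211  96  89 109
 104 111 111 110 109 108 112 108 115 115 111 159 215 214 210 215 141 136
 135 137 136 136 129 121]
230 [116 112 115 120  50 112  99  95  98  97  97  97  98  92 119 123 130 131
  81 133  73  77  75  81  81  84  80  84  85  86  79  82  81  91  90  88
 102  98 101  97 101 210 204 203 203 205 205 203 205 207 209 211 210 167
  99 108 111 109 112 109 110 110 126 175 214 212 208 213 211 212 130 138
 137 1
[... 216 characters left out ...]
11 210 205 209 210 208 211
 211 210 211 212 211 214 214 213 213 215 215 213 215 215 217 210 120 135
 133 127 121 128 127 121]
238 [100 111 119 120 113  69  97  97  99  95 100  96  94  91 122 123 130 130
 138  85  77  81  86  88  88  90  83  80  79  81  77  78  84  87  91  93
  88 100 102  96 101  94  83  81  85  86  84  85  86 135 138 134 131 137
 135 126 129 137 133 128 134 135 120 121 124 126 128 132 127 128 126 127
 134 127 120 125 126 129]
-9 -33 [[262.1 245.1]] [[261.7 220.4]]
-6 -33 [[267.  245.1]] [[266.7 220.4]]
-9 0 [[259.4 269.5]] [[258.8 240.9]]
10 -45 [[292.2 238. ]] [[292.5 214.4]]
34 -45 [[329.2 238. ]] [[330.3 214.4]]
notch [0.4975 0.1887 0.132 ] togo xy [ 3.723 -0.414 11.619]
```

send_rows(deltas=[[0.3,-0.1,0,0.1,1],[0.6,-0.1,0,0,1],[0.7,-0.1,0,0,1],[0.6,-0.11,0,0,1],[0.4,0,0,0,1],[0.23,0,0,0,1],[0,0,0,0,1],[0,0,0.4,0,1]])

```text
time_s: 7.02
tool_pos: [0.4971, 0.1628, 0.4707]
ee_rot: [0.002, 0.74, 0.673, 0.002]
wrist_force: [0.6, -0.5, -1.2]
grip_width: 0.0235
grip_force: 59.9
```

send_rows(deltas=[[0,0,0.7,0,1],[0,0,0.8,0,1],[0,0,0.8,0,1],[0,0,0.6,0,1],[0,0,0.4,0,1],[0,0,0.2,0,1],[0,0,0,0,1],[0,0,0,0,1]])

```text
time_s: 7.68
tool_pos: [0.4962, 0.1623, 0.3635]
ee_rot: [-0.0, 0.74, 0.672, -0.0]
wrist_force: [-0.2, -0.5, -2.9]
grip_width: 0.0231
grip_force: 59.8
```

Run:
```python
from h import *
o,M=state(); p,im=snap("wrist","w5.png"); T=np.array(o["tool_pos"])
c=im[60:340,160:440,::-1]; cv2.imwrite("pics/c5.png",cv2.resize(c,(560,560),interpolation=cv2.INTER_CUBIC))
g=im.min(2).astype(int); print([(row,g[row,245:285].tolist()) for row in (40,100,150)])
n=np.array([.4975,.1887,.132]); print("notch in tool",((n-T)@M*1e3).round(1), proj(p,n))
```

```text
t 7.68 pos [0.4962 0.1623 0.3635] yaw_y deg -5.49 F [-0.17 -0.55 -2.94] grip 0.0231 59.8
[(40, [73, 73, 75, 76, 79, 77, 77, 79, 76, 77, 81, 78, 84, 79, 75, 80, 82, 84, 83, 81, 82, 81, 75, 75, 97, 247, 244, 241, 240, 241, 240, 241, 241, 242, 241, 241, 241, 242, 241, 176]), (100, [89, 89, 87, 88, 81, 86, 89, 85, 86, 87, 84, 88, 86, 90, 92, 86, 84, 77, 83, 78, 83, 89, 91, 83, 136, 172, 169, 165, 166, 169, 165, 165, 166, 166, 169, 170, 171, 169, 178, 210]), (150, [70, 70, 77, 76, 77, 81, 72, 79, 80, 77, 75, 74, 80, 81, 81, 84, 84, 81, 83, 73, 79, 70, 73, 77, 163, 168, 164, 164, 164, 165, 166, 167, 167, 168, 170, 165, 163, 118, 132, 134])]
notch in tool [ 26.5  -1.2 231.4] [[274.83914205 186.90975544]]
```

View pics/c5.png

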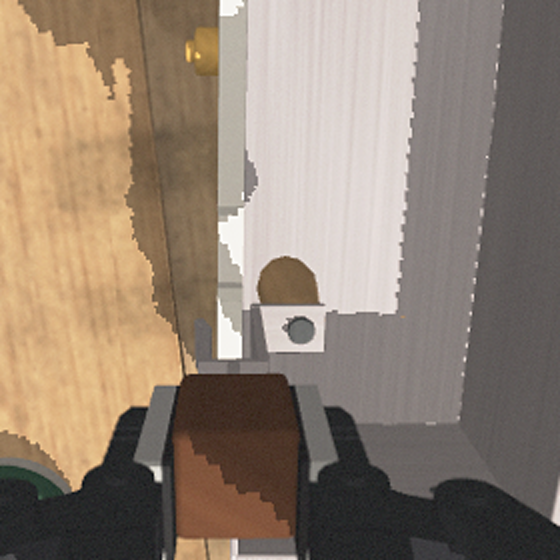

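The view shows the notch at img rows ≈163–203, ahead of the hook. The bar passes between the outer leg (left) and the strap (right), close to centred.

send_rows(deltas=[[0,-0.03,0.1,0,1],[0,0,0.2,0,1],[0,0,0.2,0,1],[0,0,0.2,0,1],[0,0,0.2,0,1],[0,0,0.1,0,1],[0,0,0,0,1],[0,0,0,0,1]])

```text
time_s: 8.4
tool_pos: [0.4951, 0.1629, 0.3332]
ee_rot: [-0.0, 0.74, 0.673, -0.0]
wrist_force: [-1.1, 0.9, -1.5]
grip_width: 0.0229
grip_force: 59.8
```

send_rows(deltas=[[0,0,0,0,1],[0,0,0,0,1],[0,0,0,0,1],[0,0,0,0,1]])

```text
time_s: 8.73
tool_pos: [0.4954, 0.1629, 0.3339]
ee_rot: [0.0, 0.74, 0.673, 0.0]
wrist_force: [0.3, -0.1, -1.3]
grip_width: 0.0232
grip_force: 59.8
```

Run:
```python
from h import *
o,M=state()
```

```text
t 8.73 pos [0.4954 0.1629 0.3339] yaw_y deg -5.44 F [ 0.34 -0.09 -1.34] grip 0.0232 59.8
```

send_rows(deltas=[[0,0,0.08,0,1],[0,0,0.1,0,1],[0,0,0.08,0,1],[0,0,0.04,0,1],[0,0,0.03,0,1],[0,0,0,0,1],[0,0,0,0,1],[0,0,0,0,1]], squeeze=25)

```text
time_s: 9.4
tool_pos: [0.4953, 0.1629, 0.3238]
ee_rot: [0.0, 0.74, 0.673, 0.0]
wrist_force: [-0.1, -0.7, -1.6]
grip_width: 0.0231
grip_force: 59.8
```

Run:
```python
from h import *
o,M=state()
```

```text
t 9.4 pos [0.4953 0.1629 0.3238] yaw_y deg -5.44 F [-0.06 -0.72 -1.59] grip 0.0231 59.8
```

send_rows(deltas=[[0,0,0.005,0,1],[0,0,0.005,0,1],[0,0,0.005,0,1],[0,0,0.005,0,1],[0,0,0.005,0,1],[0,0,0.005,0,1],[0,0,0,0,1],[0,0,0,0,1]])

```text
time_s: 10.07
tool_pos: [0.4952, 0.1629, 0.3228]
ee_rot: [0.0, 0.74, 0.673, -0.0]
wrist_force: [0.2, 0.2, -2.3]
grip_width: 0.023
grip_force: 59.8
```

send_rows(deltas=[[0,0,0.004,0,1],[0,0,0.004,0,1],[0,0,0.004,0,1],[0,0,0.003,0,1],[0,0,0,0,1],[0,0,0,0,1]])

```text
time_s: 10.57
tool_pos: [0.4952, 0.1629, 0.3223]
ee_rot: [-0.0, 0.74, 0.673, -0.0]
wrist_force: [0.2, 0.2, -2.4]
grip_width: 0.0231
grip_force: 59.8
```

send_rows(deltas=[[0,0,0.004,0,1],[0,0,0.004,0,1],[0,0,0.004,0,1],[0,0,0,0,1],[0,0,0,0,1]])

```text
time_s: 10.98
tool_pos: [0.4953, 0.1629, 0.322]
ee_rot: [-0.0, 0.74, 0.673, -0.0]
wrist_force: [-0.5, 0.1, -1.3]
grip_width: 0.0235
grip_force: 59.8
```

send_rows(deltas=[[0,0,0.004,0,1],[0,0,0.004,0,1],[0,0,0.004,0,1],[0,0,0,0,1],[0,0,0,0,1]])

```text
time_s: 11.4
tool_pos: [0.4952, 0.1629, 0.3216]
ee_rot: [-0.0, 0.74, 0.673, -0.0]
wrist_force: [0.0, -0.5, -1.7]
grip_width: 0.0232
grip_force: 59.8
```

send_rows(deltas=[[0,0,0.004,0,1],[0,0,0.004,0,1],[0,0,0.004,0,1],[0,0,0,0,1],[0,0,0,0,1]])

```text
time_s: 11.82
tool_pos: [0.4952, 0.1629, 0.3214]
ee_rot: [0.0, 0.74, 0.673, 0.0]
wrist_force: [0.2, 0.3, -0.1]
grip_width: 0.0232
grip_force: 59.9
```

send_rows(deltas=[[0,0,0.002,0,1],[0,0,0,0,1],[0,0,0,0,1]])

```text
time_s: 12.07
tool_pos: [0.4953, 0.1629, 0.3214]
ee_rot: [0.0, 0.74, 0.673, 0.0]
wrist_force: [-0.4, -0.5, 1.4]
grip_width: 0.0234
grip_force: 59.9
```

Contact is felt at about 3 N on the bar, so I'll slide toward the notch.

send_rows(deltas=[[0.03,0,0,0,1],[0.04,0,0,0,1],[0.04,0,0,0,1],[0.04,0,0,0,1],[0.04,0,0,0,1],[0.04,0,0,0,1],[0.03,0,0,0,1],[0,0,0,0,1]])

```text
time_s: 12.73
tool_pos: [0.4961, 0.1709, 0.3214]
ee_rot: [0.0, 0.74, 0.673, 0.0]
wrist_force: [0.7, -1.3, -0.1]
grip_width: 0.0229
grip_force: 60.0
```

Run:
```python
from h import *
o,M=state(); print(((np.array([.4975,.1887,.132])-np.array(o["tool_pos"]))@M*1e3).round(1))
```

```text
t 12.73 pos [0.4961 0.1709 0.3214] yaw_y deg -5.43 F [ 0.7  -1.29 -0.11] grip 0.0229 60.0
[ 17.8  -0.4 189.4]
```

send_rows(deltas=[[0.03,0,0.0015,0,1],[0.04,0,0,0,1],[0.04,0,0,0,1],[0.04,0,0,0,1],[0.03,0,0,0,1],[0.02,0,0,0,1],[0,0,0,0,1]])

```text
time_s: 13.32
tool_pos: [0.4966, 0.1768, 0.3213]
ee_rot: [0.0, 0.74, 0.673, 0.0]
wrist_force: [-0.3, 0.5, 1.5]
grip_width: 0.0236
grip_force: 60.2
```

send_rows(deltas=[[0.03,0,0,0,1],[0.03,0,0,0,1],[0.03,0,0,0,1],[0.02,0,0,0,1],[0,0,0,0,1],[0,0,0,0,1]])

```text
time_s: 13.82
tool_pos: [0.4969, 0.18, 0.3211]
ee_rot: [-0.0, 0.74, 0.673, 0.0]
wrist_force: [0.4, -1.7, 1.4]
grip_width: 0.0231
grip_force: 60.2
```

send_rows(deltas=[[0.03,0,0,0,1],[0.03,0,0,0,1],[0.03,0,0,0,1],[0.02,0,0,0,1],[0,0,0,0,1],[0,0,0,0,1]])

```text
time_s: 14.32
tool_pos: [0.497, 0.1833, 0.3208]
ee_rot: [-0.0, 0.74, 0.673, -0.0]
wrist_force: [-0.0, 0.3, -2.3]
grip_width: 0.0234
grip_force: 60.0
```

The load vanished, which means the hook is over the notch mouth. I'll move on to the centre and go down.

send_rows(deltas=[[0.04,0,0,0,1],[0.05,0,0,0,1],[0.05,0,0,0,1],[0,0,0,0,1],[0,0,0,0,1],[0,0,0,0,1]])

```text
time_s: 14.82
tool_pos: [0.4976, 0.1874, 0.3212]
ee_rot: [0.0, 0.74, 0.673, -0.0]
wrist_force: [0.3, -0.6, -2.2]
grip_width: 0.0235
grip_force: 60.0
```

send_rows(deltas=[[0,0,0.006,0,1],[0,0,0.007,0,1],[0,0,0.007,0,1],[0,0,0,0,1],[0,0,0,0,1]])

```text
time_s: 15.23
tool_pos: [0.4976, 0.1873, 0.3205]
ee_rot: [-0.0, 0.74, 0.673, -0.0]
wrist_force: [0.3, 0.7, -2.3]
grip_width: 0.0233
grip_force: 60.0
```

Free. I'm continuing down in checked steps.

send_rows(deltas=[[0,0,0.008,0,1],[0,0,0.008,0,1],[0,0,0.008,0,1],[0,0,0.008,0,1],[0,0,0,0,1],[0,0,0,0,1]])

```text
time_s: 15.73
tool_pos: [0.4976, 0.1874, 0.3196]
ee_rot: [-0.0, 0.74, 0.673, -0.0]
wrist_force: [-0.4, 0.3, -1.4]
grip_width: 0.0234
grip_force: 60.0
```

Run:
```python
from h import *
state()
```

```text
t 15.73 pos [0.4976 0.1874 0.3196] yaw_y deg -5.44 F [-0.41  0.29 -1.44] grip 0.0234 60.0
```

send_rows(deltas=[[0,0,0.008,0,1],[0,0,0.008,0,1],[0,0,0.008,0,1],[0,0,0.008,0,1],[0,0,0,0,1],[0,0,0,0,1]])

```text
time_s: 16.23
tool_pos: [0.4976, 0.1874, 0.3186]
ee_rot: [-0.0, 0.74, 0.673, -0.0]
wrist_force: [-1.0, 0.2, -1.5]
grip_width: 0.0238
grip_force: 60.0
```

send_rows(deltas=[[0,0,0.008,0,1],[0,0,0.008,0,1],[0,0,0.008,0,1],[0,0,0.008,0,1],[0,0,0,0,1],[0,0,0,0,1]])

```text
time_s: 16.73
tool_pos: [0.4976, 0.1874, 0.3176]
ee_rot: [-0.0, 0.74, 0.673, -0.0]
wrist_force: [0.2, -0.1, -1.5]
grip_width: 0.023
grip_force: 60.0
```

send_rows(deltas=[[0,0,0.016,0,1],[0,0,0.018,0,1],[0,0,0.018,0,1],[0,0,0.016,0,1],[0,0,0,0,1],[0,0,0,0,1]])

```text
time_s: 17.23
tool_pos: [0.4975, 0.1874, 0.3156]
ee_rot: [-0.0, 0.74, 0.673, -0.0]
wrist_force: [0.4, -0.6, -2.6]
grip_width: 0.0233
grip_force: 60.0
```

send_rows(deltas=[[0,0,0.008,0,1],[0,0,0.008,0,1],[0,0,0.008,0,1],[0,0,0.008,0,1],[0,0,0,0,1],[0,0,0,0,1]])

```text
time_s: 17.73
tool_pos: [0.4976, 0.1874, 0.3147]
ee_rot: [-0.0, 0.74, 0.673, -0.0]
wrist_force: [-0.7, -0.2, -1.8]
grip_width: 0.0231
grip_force: 60.0
```

send_rows(deltas=[[0,0,0.012,0,1],[0,0,0.012,0,1],[0,0,0.012,0,1],[0,0,0.012,0,1],[0,0,0.012,0,1],[0,0,0,0,1],[0,0,0,0,1]])

```text
time_s: 18.32
tool_pos: [0.4976, 0.1874, 0.3129]
ee_rot: [-0.0, 0.74, 0.673, -0.0]
wrist_force: [-0.3, -0.7, -1.8]
grip_width: 0.0231
grip_force: 60.0
```

send_rows(deltas=[[0,0,0.005,0,1],[0,0,0.005,0,1],[0,0,0.005,0,1],[0,0,0,0,1],[0,0,0,0,1]])

```text
time_s: 18.73
tool_pos: [0.4976, 0.1874, 0.3124]
ee_rot: [-0.0, 0.74, 0.673, -0.0]
wrist_force: [0.4, -0.2, -1.6]
grip_width: 0.0229
grip_force: 60.0
```

send_rows(deltas=[[0,0,0.005,0,1],[0,0,0.005,0,1],[0,0,0.005,0,1],[0,0,0,0,1],[0,0,0,0,1]])

```text
time_s: 19.15
tool_pos: [0.4976, 0.1874, 0.312]
ee_rot: [-0.0, 0.74, 0.673, -0.0]
wrist_force: [0.4, -0.1, -1.9]
grip_width: 0.023
grip_force: 60.0
```

send_rows(deltas=[[0,0,0.004,0,1],[0,0,0.004,0,1],[0,0,0.003,0,1],[0,0,0,0,1],[0,0,0,0,1]])

```text
time_s: 19.57
tool_pos: [0.4976, 0.1874, 0.3116]
ee_rot: [-0.0, 0.74, 0.673, -0.0]
wrist_force: [-0.4, -0.4, -2.5]
grip_width: 0.0232
grip_force: 60.0
```

send_rows(deltas=[[0,0,0.004,0,1],[0,0,0.003,0,1],[0,0,0.003,0,1],[0,0,0,0,1],[0,0,0,0,1]])

```text
time_s: 19.98
tool_pos: [0.4976, 0.1874, 0.3114]
ee_rot: [-0.0, 0.74, 0.673, 0.0]
wrist_force: [-0.1, -0.5, -1.7]
grip_width: 0.0233
grip_force: 60.0
```

send_rows(deltas=[[0,0,0.004,0,1],[0,0,0.003,0,1],[0,0,0.003,0,1],[0,0,0,0,1],[0,0,0,0,1]])

```text
time_s: 20.4
tool_pos: [0.4976, 0.1874, 0.3114]
ee_rot: [0.0, 0.74, 0.673, 0.0]
wrist_force: [-2.0, 0.1, 2.0]
grip_width: 0.0236
grip_force: 60.1
```

The hook is seated at 10 mm depth with a light load. Releasing now.

send_rows(deltas=[[0,0,0,0,1],[0,0,0,0,1],[0,0,0,0,0.3],[0,0,0,0,0.1],[0,0,0,0,-0.2],[0,0,0,0,-0.5],[0,0,0,0,-0.5],[0,0,0,0,-0.5]])

```text
time_s: 21.07
tool_pos: [0.4976, 0.1874, 0.311]
ee_rot: [0.0, 0.74, 0.673, 0.0]
wrist_force: [0.0, 0.1, 0.1]
grip_width: 0.0641
grip_force: 0.0
```

Run:
```python
from h import *
state(); p,im=snap("wrist","w6.png"); p2,i2=snap("side","s6.png")
c=im[100:400,130:430,::-1]; s=i2[120:230,260:370,::-1]
cv2.imwrite("pics/c6.png",np.hstack([cv2.resize(c,(400,400),interpolation=cv2.INTER_CUBIC),cv2.resize(s,(400,400),interpolation=cv2.INTER_CUBIC)]))
```

```text
t 21.07 pos [0.4976 0.1874 0.311 ] yaw_y deg -5.44 F [0.02 0.12 0.14] grip 0.0641 0.0
```

View pics/c6.png

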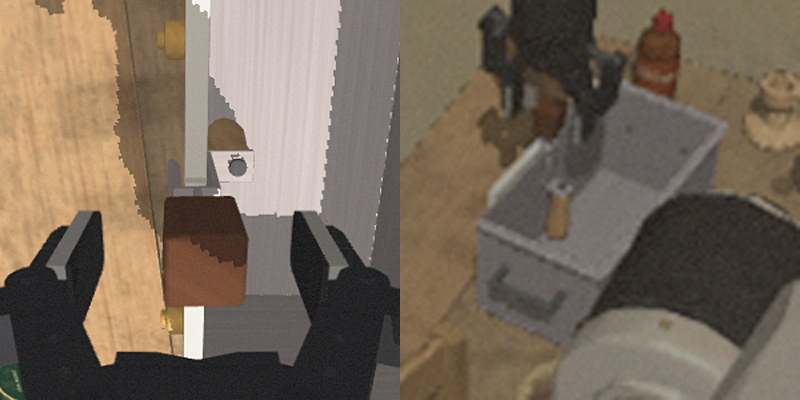

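The gripper is open, the hanger hangs on the bar in the notch with its handle inside the tank, and both fingers are clear. Withdrawing straight up.

send_rows(deltas=[[0,0,0,0,-1],[0,0,-0.2,0,-1],[0,0,-0.5,0,-1],[0,0,-0.8,0,-1],[0,0,-0.9,0,-1],[0,0,-0.9,0,-1],[0,0,-0.8,0,-1],[0,0,-0.5,0,-1]])

```text
time_s: 21.83
tool_pos: [0.498, 0.1875, 0.4528]
ee_rot: [0.001, 0.74, 0.673, 0.002]
wrist_force: [0.1, -0.8, -0.3]
grip_width: 0.0855
grip_force: 0.0
```

send_rows(deltas=[[-0.8,0,0,0,-1],[-0.9,0,0,0,-1],[-0.9,0,0,0,-1],[0,0,0,0,-1],[0,0,0,0,-1],[0,0,0,0,-1],[0,0,0,0,-1],[0,0,0,0,-1]])

```text
time_s: 22.5
tool_pos: [0.4902, 0.1105, 0.4491]
ee_rot: [-0.0, 0.739, 0.673, 0.0]
wrist_force: [0.8, -0.2, 0.4]
grip_width: 0.0851
grip_force: 0.0
```

Run:
```python
from h import *
state(); p,im=snap("wrist","w7.png"); p2,i2=snap("side","s7.png")
c=im[0:300,130:430,::-1]; s=i2[120:260,220:360,::-1]
cv2.imwrite("pics/c7.png",np.hstack([cv2.resize(c,(400,400),interpolation=cv2.INTER_CUBIC),cv2.resize(s,(400,400),interpolation=cv2.INTER_CUBIC)]))
```

```text
t 22.5 pos [0.4902 0.1105 0.4491] yaw_y deg -5.37 F [ 0.83 -0.2   0.45] grip 0.0851 0.0
```

View pics/c7.png

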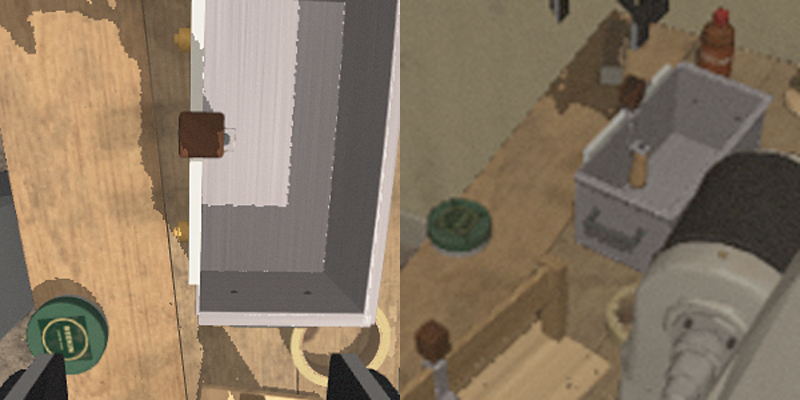

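Run:
```python
from h import *
o,M=state(); p=r.camera_params("wrist"); im=cv2.imread("pics/w7.png")
b,g,rr=[im[:,:,i].astype(int) for i in range(3)]
m=((rr<135)&(rr>1.4*g)&(rr>50)).astype(np.uint8); mm=np.zeros_like(m); mm[75:130,255:315]=m[75:130,255:315]
mm=cv2.morphologyEx(mm,cv2.MORPH_OPEN,np.ones((5,5)))
rc=cv2.minAreaRect(np.argwhere(mm>0)[:,::-1].astype(np.float32)); print(rc)
X=onz(p,rc[0],.170); n=onz(p,(0,0),.132); 
gm=im.min(2)
for row in (60,150):
    k=np.where(gm[row,262:292]>215)[0]; print(row,k+262)
    B=onz(p,(262+(k[0]+k[-1])/2,row),.132); print("bar",B.round(4),"block - bar in tool y mm",((X-B)@M*1e3).round(2))
```

```text
t 22.6 pos [0.4902 0.1104 0.449 ] yaw_y deg -5.38 F [-0.44 -0.16 -0.35] grip 0.085 0.0
((280.5, 101.0), (32.0, 31.0), 90.0)
60 []Traceback (most recent call last):
  File "<stdin>", line 11, in <module>
IndexError: index 0 is out of bounds for axis 0 with size 0
```

Run:
```python
from h import *
o,M=state(); p=r.camera_params("wrist"); im=cv2.imread("pics/w7.png"); gm=im.min(2).astype(int)
X=onz(p,(280.5,101),.170)
for row in (60,150,190): print(row,gm[row,268:290])
for u,row in ((277.3,150),(277.3,190)):
    B=onz(p,(u,row),.132); print(B.round(4),((X-B)@M*1e3).round(2))
```

```text
t 22.6 pos [0.4902 0.1104 0.449 ] yaw_y deg -5.38 F [-0.44 -0.16 -0.35] grip 0.085 0.0
60 [ 78  83  86  80  73 161 156 157 155 153 152 156 155 154 150 187 185 191
 189 187 182 182]
150 [ 70  67  71  76 242 230 231 229 230 231 230 231 236 148 185 186 185 175
 175 175 181 182]
190 [ 72 122  71 111 247 234 230 231 230 231 234 238 143 109 112 114 107 112
 112 109 110 118]
[0.4942 0.1496 0.132 ] [ 38.87   2.28 -38.  ]
[0.4909 0.1151 0.132 ] [ 73.61   2.3  -38.  ]
```

The grip block sits within 3 mm of the bar's line 48 mm above the crook, so the tilt is under 4°. Handing in.

```bash
python3 -c "
from workcell import r
print(r.finish_job())"
```

```text
the job is handed in; nothing more can be done
None
```

The slim-handle hanger now hangs released by its hook in the saddle-bar notch with the handle inside the tank (about 10 mm deep, tilt under 4°, about 4 N at most read on the rim); I handed it in at about 22.6 s and no verdict came back.

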